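Pack the painted studies into the panel carrier

ROBOT

A 6-joint arm with a two-finger parallel gripper is mounted at the origin on the work surface. World frame = base frame: x ahead of the robot, y to its left, z up, the work surface at z = 0. Lengths are in m, angles in degrees, forces in N, time in s.
With the tool pointing down it reaches from about 0.3 to 0.75 m from the base axis. Payload 8.5 kg.
Tool frame: the origin (TCP) lies at the very end of the fingers, on their centre line; the grasp point (between the pads) lies env.pinch_z behind it (env.pinch_z is the distance from the TCP to the grasp point, in m); z points along the fingers, y is the line along which they close (so a half turn about z gives the same grasp; the last joint's range is limited). The gripper opens to 85 mm and grips with 20 to 120 N. Pads are 22 mm wide; open, the fingers measure 114 mm over their backs; the gripper's body (76 mm by 85 mm) begins 54 mm behind the grasp point. The pads swing forward as they close: fully open they stand 13 mm farther back than shut.
Start: joints at [-89.628, 21.807, 74.336, -0, 83.858, -12.336], TCP at [0.121, -0.537, 0.231] pointing down, gripper open.
Joint ranges: [-178.18, 178.18], [-50.72, 133.34], [12.68, 142.11], [-81.47, 261.47], [9.98, 163.14], [-165.26, 165.26]. Speed limits (degrees/s): [136.94, 136.94, 180, 180, 180, 180].

INTERFACE

Orientations are given as a 3x3 rotation matrix whose columns are the frame's x, y, z axes.
In Python, from rig import telemetry, get_image, env gives the robot as it stands. The module is installed in compiled form; this text tells all that it offers.
- The arm moves only by the tool apply_moves, never from a script. Its argument "series" is a list of rows, each a list of 7 numbers: the shift along the tool's x, y, z in mm, then the turn, a rotation vector about the tool's x, y, z in degrees, then the opening, from 0 (shut) to 1 (fully open). A call has 1 to 12 rows; each row shifts and turns the commanded pose from where the row before left it, along the tool's axes as they then stand; what a row does not reach is not made up. A row lasts 1/8 s, in which the tool goes at most 62.5 mm and 10.7 degrees, less where a joint would pass 70% of its speed; a pose out of reach is approached as far as the arm can. A call with a gripper value outside its range is refused whole. The fingers move at their own pace and stop on an object; "grip_force" is the grip in N (left out, the last holds). Time passes only in rows, so rows that do not move let the fingers close. It gives the time, the measured TCP pose, the force, the opening and the grip force at its end, in the units of the state.
- telemetry.observe(): the state, without advancing time (a new reading comes with each control period).
- get_image(name): name is "scene" or "side" or "wrist"; returns a dict with "frame" (400x640x3 uint8, red, green, blue), "z_map" (400x640 float32, m along the optical axis (not along the pixel's ray), 0 where there is no reading), "vertical_fov" (degrees; the focal length in pixels is half the picture's height over the tangent of half this angle, whatever the lens; pixels are square), "cx", "cy" (the principal point, pixels), "dist" ([k1, k2, p1, p2, k3] as OpenCV has them; the pictures are not rectified), "eye" and "attitude" of the camera in the world; the wrist camera has in their place "mount" (4x4, takes a point from camera to tool coordinates, whose origin is the TCP and whose axes are the flange's). Camera axes: x right, y up, looking along -z (the intrinsics and any distortion apply to the point x, -y, -z); pixel columns grow to the right and rows downward; lengths in m; the calibration is good to about 2 mm. A picture is of the moment at which its call begins: read the wrist's pose just before it.
- env.close_job(): hands the job in; it is judged then, once.
The state is a dict: "time_s": time; "q": joint angles; "qvel": joint speeds; "joint_efforts": joint torques, N m; "position": TCP position; "tool_rot": TCP orientation; "ft_force": force on the tool from outside, world axes, zero at the start; "wrist_torque": the same for the moment, N m; "grip_width": finger opening in m; "gripper_force": force on a finger pad.
Only numpy, scipy, OpenCV 4.12 (cv2) and the standard library are available. Lean on these libraries where they do the work, as an engineer would, in place of code of your own. Each camera call takes 0.05 s, during which the arm holds its last target. There are 200 camera calls.

TASK

Pack the three painted studies into the panel carrier: push each one upright into the spring-clip slot made for its width (the blue seascape in the long slot, the green meadow in the middle-sized one, the orange pear in the short one), fully home on the rail, and let go. Leave the two blank white panels, the mug and the brush jar standing where they are, and do not knock any panel over.

Things in the scene. Friction and masses are not known exactly. Their poses are not given: they have to be found in the camera images.
- study_sea: Painted: a seascape with blue edges (blue seen from above), bare wood back. Solid wooden panel 127 mm wide, 102 high, 19 thick, about 170 g, standing on its lower edge. Origin: centre of its underside; z up, y along its width, x out of its front face (faces +x, turned up to 0.3 rad at the start).
- study_meadow: Painted: a green meadow with a tree, dark green edges (green seen from above), bare wood back. Solid wooden panel 102 mm wide, 102 high, 19 thick, about 140 g, standing on its lower edge. Origin: centre of its underside; z up, y along its width, x out of its front face (faces +x, turned up to 0.3 rad at the start).
- study_pear: Painted: a yellow pear on orange, orange edges (orange seen from above), bare wood back. Solid wooden panel 76 mm wide, 102 high, 19 thick, about 105 g, standing on its lower edge. Origin: centre of its underside; z up, y along its width, x out of its front face (faces +x, turned up to 0.3 rad at the start).
- slot_long: The longest slot in the plywood carrier, for a 127 mm panel: brown rail 46 mm across with 137 mm clear between its end stops. Origin: centre of the rail's underside, 12 mm above the table; z up, y along the slot, x across. A panel fully home rests on the rail's top, z = 10 mm. Each slot has mid-way a steel spring clip 50 mm wide: mouth 36 mm at 52 mm above the rail, throat 15.5 mm at 24 mm; it centres the panel and takes a push down of up to 20 N.
- slot_middle: The middle-sized slot in the plywood carrier, for a 102 mm panel: brown rail 46 mm across with 112 mm clear between its end stops. Origin: centre of the rail's underside, 12 mm above the table; z up, y along the slot, x across. A panel fully home rests on the rail's top, z = 10 mm. The slots lie parallel, 85 mm apart, in any order. In all of them the end stops rise 38 mm above the rail, tops flared outwards. Same clip as the long slot.
- slot_short: The shortest slot in the plywood carrier, for a 76 mm panel: brown rail 46 mm across with 86 mm clear between its end stops. Origin: centre of the rail's underside, 12 mm above the table; z up, y along the slot, x across. A panel fully home rests on the rail's top, z = 10 mm. Same clip and stops. The carrier's end walls, 55 mm above the table, stand 60 mm outside the middle lines of the two outer slots.
- blank_wide: Blank: primed white front and edges (white seen from above), bare wood back. Solid wooden panel 127 mm wide, 102 high, 19 thick, about 170 g, standing on its lower edge. Origin: centre of its underside; z up, y along its width, x out of its front face (faces +x, turned up to 0.3 rad at the start). Not to be moved.
- blank_square: Blank: primed white front and edges (white seen from above), bare wood back. Solid wooden panel 102 mm wide, 102 high, 19 thick, about 140 g, standing on its lower edge. Origin: centre of its underside; z up, y along its width, x out of its front face (faces +x, turned up to 0.3 rad at the start). Not to be moved.
- mug: white mug, 80 mm across, 88 mm high, handle at its +y. Origin: centre of its underside. Not to be moved.
- brush_jar: terracotta jar 76 mm across and 110 mm high with brushes that stand up to 215 mm. Origin: centre of its underside. Not to be moved.
Mind the look-alikes: they are no part of the job. Of the things shaped like the study_meadow, the green one is meant. Of the things that look like the study_sea, take the one that is farthest to the robot's left at the start.

How it is judged (in metres and radians):
At the end, for the whole second after the job is handed in: Each study is in its own slot: underside within 3.5 mm of the rail's top, origin within 10 mm of the slot's middle, tilt under 0.07 rad, turned under 0.1 rad from the slot's line, at rest; blanks, mug and jar are within 30 mm of their start and 0.2 rad of upright (horizontal distance between study_sea and slot_long below 0.01 m and z of study_sea in the frame of slot_long below 0.0135 m and angle between each of study_sea, study_meadow, study_pear's own z axis and vertical below 0.07 rad and angle between the y axis of study_sea and the y axis of slot_long, either way round below 0.1 rad and linear speed of each of study_sea, study_meadow, study_pear below 0.02 m/s and horizontal distance between study_meadow and slot_middle below 0.01 m and z of study_meadow in the frame of slot_middle below 0.0135 m and angle between the y axis of study_meadow and the y axis of slot_middle, either way round below 0.1 rad and horizontal distance between study_pear and slot_short below 0.01 m and z of study_pear in the frame of slot_short below 0.0135 m and angle between the y axis of study_pear and the y axis of slot_short, either way round below 0.1 rad and distance of each of blank_wide, blank_square, mug, brush_jar from where it was at the start of the episode below 0.03 m and angle between each of blank_wide, blank_square, mug, brush_jar's own z axis and vertical below 0.2 rad); the robot touches nothing.
It fails at once if the wide blank panel is shifted by more than 30 mm or tipped by more than 0.2 rad (distance of blank_wide from where it was at the start of the episode above 0.03 m or angle between blank_wide's own z axis and vertical above 0.2 rad).
It fails at once if the square blank panel is shifted by more than 30 mm or tipped by more than 0.2 rad (distance of blank_square from where it was at the start of the episode above 0.03 m or angle between blank_square's own z axis and vertical above 0.2 rad).
It fails at once if the mug is shifted by more than 30 mm or tipped by more than 0.2 rad (distance of mug from where it was at the start of the episode above 0.03 m or angle between mug's own z axis and vertical above 0.2 rad).
It fails at once if the brush jar is shifted by more than 30 mm or tipped by more than 0.2 rad (distance of brush_jar from where it was at the start of the episode above 0.03 m or angle between brush_jar's own z axis and vertical above 0.2 rad).
It fails at once if a painted study is knocked flat (tilted by more than 1.2 rad) (angle between any of study_sea, study_meadow, study_pear's own z axis and vertical above 1.2 rad).
It also fails if it takes over 115 s, if anything falls off the work surface, if the arm or the gripper's body presses on something with over 40 N, if the wrist force passes 120 N, or if a joint passes its speed limit or range.

## Working session

There is one attempt and no reset: what is moved stays moved. The work goes in short steps, Python scripts to look and compute and a tool call to move; the robot and the scene stay as the last step left them, time stands still between calls to the robot, and variables do not carry over. Pictures are saved under pics/ and viewed, at most 14 in all, crops included, and the job is handed in when it is done.

Besides the shell and the picture viewer there is one more tool, called after "Request:" by a JSON object that holds its "name" and its "arguments". apply_moves: Moves the arm, as the interface text tells. Its arguments: {"type":"object","properties":{"series":{"type":"array"},"grip_force":{"type":"number"}},"required":["series"]}

```bash
mkdir -p pics; cat > h.py <<'E'
import numpy as np, cv2
from rig import telemetry, get_image, env
def K(im):
    f=200/np.tan(np.radians(im["vertical_fov"])/2); return np.array([[f,0,im["cx"]],[0,f,im["cy"]],[0,0,1.]])
def cloud(im, T=None):
    """world points HxWx3 (nan where no reading)"""
    h,w=im["z_map"].shape; u,v=np.meshgrid(np.arange(w),np.arange(h))
    p=cv2.undistortPoints(np.stack([u,v],-1).reshape(-1,1,2).astype(float),K(im),np.array(im["dist"],float)).reshape(h,w,2)
    z=im["z_map"].astype(float).copy(); z[z==0]=np.nan
    c=np.stack([p[...,0]*z,-p[...,1]*z,-z],-1)
    if T is None: return c@np.array(im["attitude"]).T+np.array(im["eye"])
    return c@T[:3,:3].T+T[:3,3]
def wristT(s,im):
    T=np.eye(4);T[:3,:3]=s["tool_rot"];T[:3,3]=s["position"];return T@np.array(im["mount"])
def save(n,a): cv2.imwrite(f"pics/{n}.png",cv2.cvtColor(a,cv2.COLOR_RGB2BGR))
E
python3 - <<'E'
from h import *
s=telemetry.observe(); print({k:np.round(v,3).tolist() for k,v in s.items()}, env.pinch_z)
for n in ("scene","side","wrist"):
    im=get_image(n); save(n+"0",im["frame"]); P=cloud(im,wristT(s,im) if n=="wrist" else None)
    np.savez(f"{n}0.npz",P=P,rgb=im["frame"]); print(n,im.get("eye"),im["vertical_fov"],im["dist"],np.isfinite(P[...,0]).mean())
    if n=="wrist": print(im["mount"])
E
```

```text
{'time_s': 0.0, 'q': [-89.628, 21.842, 74.385, -0.0, 83.859, -12.336], 'qvel': [-0.135, 0.001, -0.014, -0.03, -0.03, -0.111], 'joint_efforts': [0.003, -44.846, -23.128, -0.0, 0.005, -0.0], 'position': [0.121, -0.536, 0.231], 'tool_rot': [[0.976, 0.22, -0.0], [0.22, -0.976, 0.001], [0.0, -0.001, -1.0]], 'ft_force': [-0.225, 0.277, 0.428], 'wrist_torque': [0.009, -0.024, -0.005], 'gripper_force': 0.0, 'grip_width': 0.086} 0.0187
scene [1.153262   0.58374771 0.71804487] 57.284254369551135 [-0.01687263  0.          0.          0.          0.        ] 0.99603515625
side [0.00756368 1.00056826 0.80327812] 54.00477264022028 [-0.0541615  0.         0.         0.         0.       ] 0.996078125
wrist None 62.04780077566432 [-0.03068929  0.          0.          0.          0.        ] 0.99598046875
[[-5.95022698e-04  9.51327164e-01  3.08182208e-01  7.82380861e-02]
 [ 9.99999763e-01  4.58961149e-04  5.13982781e-04  7.73543660e-04]
 [ 3.47522121e-04  3.08182440e-01 -9.51327211e-01 -1.42885345e-01]
 [ 0.00000000e+00  0.00000000e+00  0.00000000e+00  1.00000000e+00]]
```

View pics/scene0.png

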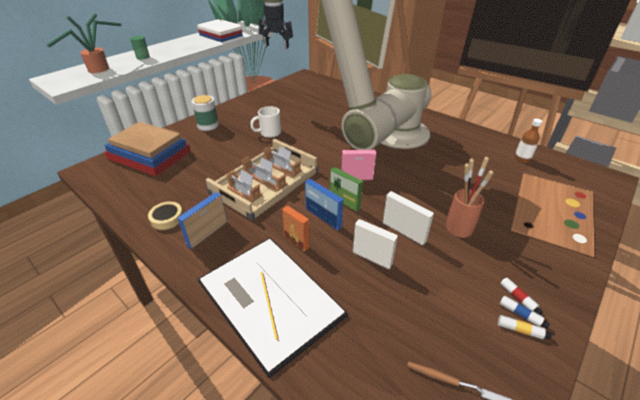

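View pics/side0.png

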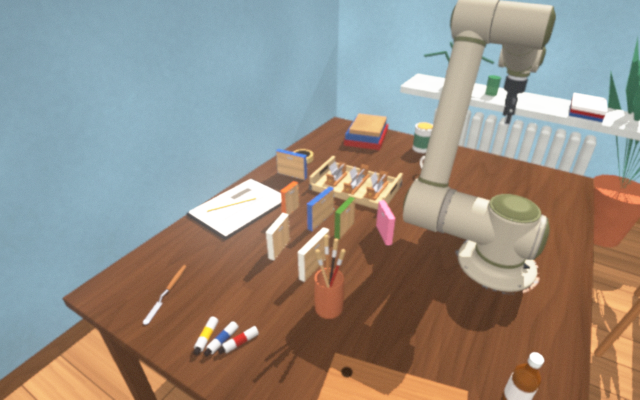

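The scene view shows two blue panels, at (324,203) and (203,220). It also shows green at (346,188), pink at (358,163), orange at (295,228), blanks at (407,218) and (375,243), and the carrier at (262,178). I'll measure all of them from a merged top-down map.

```bash
cat > top.py <<'E'
from h import *
a=np.load("scene0.npz");b=np.load("side0.npz")
X0,Y0,r=0.1,-0.6,0.001; W,H=800,600
img=np.zeros((1000,800,3),np.uint8);Z=np.full((1000,800),-1.)
for d in (a,b):
    P=d["P"].reshape(-1,3);C=d["rgb"].reshape(-1,3)
    # top surfaces z .094-.108
    m=np.isfinite(P[:,0])&(abs(P[:,2]-.101)<.004)&(P[:,0]>.15)&(P[:,0]<.95)&(abs(P[:,1])<.55)
    Q=P[m];c=C[m]
    g=np.zeros((1200,900),np.uint8); ij=np.round(np.c_[(Q[:,0])/.001,(Q[:,1]+.55)/.001]).astype(int)
    g[ij[:,1],ij[:,0]]=255; g=cv2.dilate(g,np.ones((9,9)))
    n,l=cv2.connectedComponents(g); lab=l[ij[:,1],ij[:,0]]
    print("--")
    for k in range(1,n):
        q=Q[lab==k]
        if len(q)<25: continue
        (cx,cy),(w,h),an=cv2.minAreaRect((q[:,:2]*1000).astype(np.float32))
        mu=q[:,:2].mean(0);u,s,vt=np.linalg.svd(q[:,:2]-mu,full_matrices=False);v=vt[0]*np.sign(vt[0,1])
        print(len(q),"c",round(cx),round(cy),"size",round(max(w,h)),round(min(w,h)),"yaw of long axis from y",round(np.degrees(np.arctan2(-v[0],v[1])),1),"rgb",np.median(c[lab==k],0),"z",q[:,2].mean().round(4))
# ortho colour map
o=np.zeros((450,640,3),np.uint8);zz=np.full((450,640),-1.)
for d in (a,b):
    P=d["P"].reshape(-1,3);C=d["rgb"].reshape(-1,3);m=np.isfinite(P[:,0])&(P[:,2]<.25)&(P[:,2]>-.01);P=P[m];C=C[m]
    i=np.round((.75-P[:,0])/.0012).astype(int);j=np.round((.38-P[:,1])/.0012).astype(int)
    ok=(i>=0)&(i<450)&(j>=0)&(j<640);i,j,P,C=i[ok],j[ok],P[ok],C[ok]
    od=np.argsort(P[:,2])
    for t in od:
        if P[t,2]>zz[i[t],j[t]]: zz[i[t],j[t]]=P[t,2];o[i[t],j[t]]=C[t]
save("ortho",o)
f=a["rgb"][130:270,190:440]; save("crop0",cv2.resize(f,None,fx=3,fy=3,interpolation=cv2.INTER_CUBIC))
E
python3 top.py
```

```text
--
317 c 820 -110 size 126 24 yaw of long axis from y -85.6 rgb [ 88. 121. 185.] z 0.1023
61 c 294 7 size 126 25 yaw of long axis from y 4.1 rgb [79. 79. 60.] z 0.1009
141 c 348 51 size 102 22 yaw of long axis from y 40.7 rgb [232. 147. 171.] z 0.102
245 c 563 89 size 127 23 yaw of long axis from y -3.3 rgb [ 73. 115. 180.] z 0.1025
167 c 471 95 size 103 23 yaw of long axis from y 1.2 rgb [ 97. 137.  78.] z 0.1024
182 c 682 98 size 77 21 yaw of long axis from y -1.0 rgb [225. 118.  70.] z 0.1025
288 c 462 292 size 128 24 yaw of long axis from y -1.5 rgb [241.5 239.  232. ] z 0.1025
302 c 596 281 size 102 22 yaw of long axis from y 8.0 rgb [244. 242. 237.] z 0.1025
64 c 372 404 size 69 29 yaw of long axis from y 7.8 rgb [150.   92.   71.5] z 0.101
--
88 c 818 -108 size 127 23 yaw of long axis from y -84.8 rgb [112. 147. 222.] z 0.1001
135 c 347 52 size 103 21 yaw of long axis from y 42.1 rgb [255. 196. 228.] z 0.1001
144 c 562 90 size 131 24 yaw of long axis from y -4.0 rgb [102.5 149.  230. ] z 0.1
126 c 468 96 size 103 21 yaw of long axis from y -0.4 rgb [121.  177.5  82. ] z 0.1001
61 c 218 65 size 132 13 yaw of long axis from y -86.9 rgb [147. 137. 121.] z 0.1013
76 c 680 99 size 78 21 yaw of long axis from y -2.8 rgb [250.5 149.5  80. ] z 0.1004
230 c 461 294 size 130 22 yaw of long axis from y -1.9 rgb [255. 255. 254.] z 0.1003
147 c 594 282 size 105 23 yaw of long axis from y 8.4 rgb [255. 255. 254.] z 0.1004
92 c 348 407 size 70 66 yaw of long axis from y 60.6 rgb [173. 101.  70.] z 0.101
26 c 349 404 size 19 15 yaw of long axis from y -19.5 rgb [156.  106.5  69.5] z 0.1021
```

View pics/ortho.png

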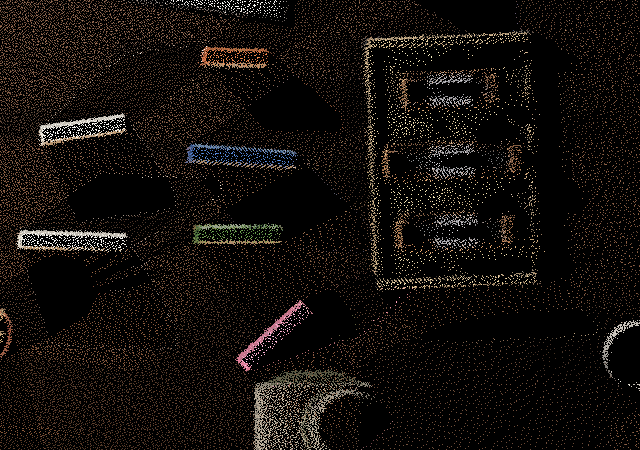

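View pics/crop0.png

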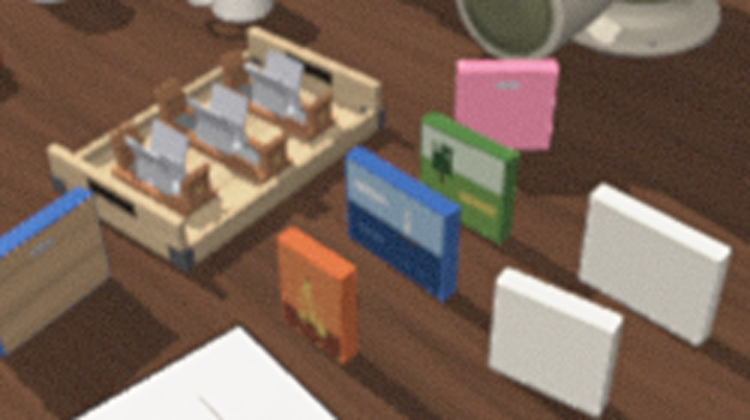

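I'm naming the look-alikes. Blue A is at px (324,203), at world y ≈ +0.09. Blue B is at px (203,220), at y ≈ −0.11. A is farther to the robot's left and shows the seascape, so A is study_sea. The square ones are green at (346,188), pink at (358,163) and white at (375,243), and green is study_meadow. The crop confirms both. The slots run along y: short at x≈0.64, long at x≈0.56 and middle at x≈0.47. Next I move above the carrier for a wrist look.

Request:
{"name": "apply_moves", "arguments": {"series": [[0,0,-20,0,0,-9.7,1],[0,0,-20,0,0,-9.7,1],[0,0,-20,0,0,-9.7,1],[0,0,-20,0,0,-9.7,1],[0,0,-20,0,0,-9.7,1],[0,0,-20,0,0,-9.7,1],[0,0,-20,0,0,-9.7,1],[0,0,-20,0,0,-9.4,1],[40,36,0,0,0,0,1],[40,36,0,0,0,0,1],[40,36,0,0,0,0,1],[40,36,0,0,0,0,1]]}}

```text
time_s: 1.65
position: [0.2658, -0.375, 0.3911]
tool_rot: [[0.0, 1.0, -0.0], [1.0, -0.0, 0.0], [0.0, -0.0, -1.0]]
ft_force: [0.2, 0.9, -0.0]
grip_width: 0.0856
gripper_force: 0.0
```

Request:
{"name": "apply_moves", "arguments": {"series": [[40,36,0,0,0,0,1],[40,36,0,0,0,0,1],[40,36,0,0,0,0,1],[40,36,0,0,0,0,1],[40,36,0,0,0,0,1],[40,36,0,0,0,0,1],[40,36,0,0,0,0,1],[40,36,0,0,0,0,1],[0,0,0,0,0,0,1],[0,0,0,0,0,0,1],[0,0,0,0,0,0,1]]}}

```text
time_s: 3.02
position: [0.5524, -0.0573, 0.3916]
tool_rot: [[0.001, 1.0, 0.0], [1.0, -0.001, -0.0], [-0.0, 0.0, -1.0]]
ft_force: [-1.1, -0.3, -0.5]
grip_width: 0.0852
gripper_force: 0.0
```

```bash
python3 - <<'E'
from h import *
s=telemetry.observe(); im=get_image("wrist"); print(s["time_s"],s["position"].round(4) if hasattr(s["position"],"round") else s["position"],np.round(s["tool_rot"],3).tolist(),s["ft_force"])
save("w1",im["frame"]); P=cloud(im,wristT(s,im)); np.savez("w1.npz",P=P,rgb=im["frame"])
for n in("scene","side"):
    i=get_image(n);
E
```

```text
3.025 [ 0.5524 -0.0573  0.3916] [[0.001, 1.0, 0.0], [1.0, -0.001, -0.0], [-0.0, 0.0, -1.0]] [-1.08068906 -0.25653154 -0.51584905]
```

View pics/w1.png

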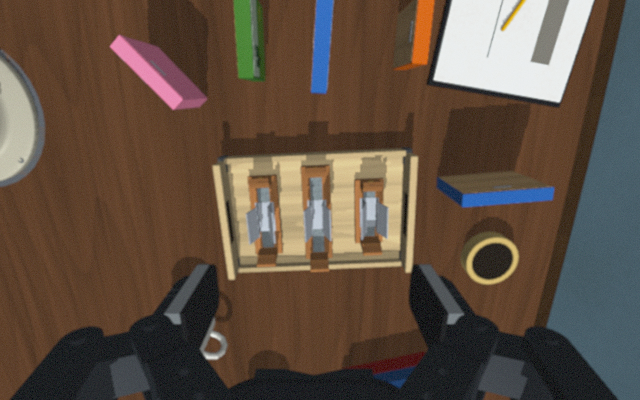

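The wrist view shows the carrier at (315,215) with its three clips at (263,215), (317,213) and (371,210). From left to right these are the middle, long and short slots. I'll measure slot centres from this cloud.

```bash
cat > slots.py <<'E'
from h import *
d=np.load("w1.npz");P=d["P"];C=d["rgb"].astype(int)
reg=(abs(P[...,0]-.56)<.2)&(abs(P[...,1]+.165)<.13)
# table height
t=reg&(abs(P[...,2])<.008); print("table z",np.median(P[...,2][t]))
# carrier yaw from end walls' tops
hsv=cv2.cvtColor(d["rgb"],cv2.COLOR_RGB2HSV)
walls=reg&(P[...,2]>.048)&(P[...,2]<.06)
for nm,x0 in(("mid",.472),("long",.557),("short",.642)):
    m=reg&(abs(P[...,0]-x0)<.03)
    clip=m&(P[...,2]>.045)&(hsv[...,1]<70)&(abs(P[...,1]+.162)<.04)
    brown=m&(P[...,2]>.03)&(P[...,2]<.07)&(hsv[...,1]>110)
    rail=m&(P[...,2]>.016)&(P[...,2]<.028)&(hsv[...,1]>110)
    q=P[clip]; print(nm,"clip n",len(q),"x",np.percentile(q[:,0],[1,50,99]).round(4),"y",np.percentile(q[:,1],[1,50,99]).round(4),"zmax",q[:,2].max().round(4))
    q=P[brown]; 
    for s in(-1,1):
        k=q[(q[:,1]+.162)*s>.02]; 
        if len(k): print("  stop",s,len(k),"x",np.percentile(k[:,0],[2,50,98]).round(4),"y",np.percentile(k[:,1],[2,50,98]).round(4),"z",np.percentile(k[:,2],[2,98]).round(4))
    q=P[rail]; print("  rail",len(q),"x",np.percentile(q[:,0],[2,50,98]).round(4),"y",np.percentile(q[:,1],[2,50,98]).round(4))
for lo,hi in((.43-.03,.44),(.68,.72)):
    q=P[walls&(P[...,0]>lo)&(P[...,0]<hi)&(P[...,2]>.05)]
    if len(q)>20: 
        p=np.polyfit(q[:,1],q[:,0],1);print("wall",len(q),q[:,:2].mean(0).round(4),"y",np.percentile(q[:,1],[1,99]).round(4),"dx/dy deg",np.degrees(np.arctan(p[0])).round(2))
# panels visible in wrist: tops
for nm,x0 in(("meadow",.47),("sea",.562),("pear",.681)):
    m=(abs(P[...,0]-x0)<.025)&(abs(P[...,1]-.095)<.08)&(abs(P[...,2]-.102)<.005)
    q=P[m]
    if len(q)>20:
        (c,sz,a)=cv2.minAreaRect((q[:,:2]*1000).astype(np.float32));p=np.polyfit(q[:,1],q[:,0],1);print(nm,len(q),np.round(c,1),np.round(sz,1),"dx/dy",np.degrees(np.arctan(p[0])).round(2),"z",q[:,2].mean(),"y",q[:,1].min(),q[:,1].max())
E
python3 slots.py
```

```text
table z 0.00019647698434843708
mid clip n 537 x [0.4518 0.4607 0.492 ] y [-0.1935 -0.168  -0.1431] zmax 0.0759
  stop -1 322 x [0.4605 0.4753 0.4895] y [-0.2405 -0.2297 -0.2236] z [0.0317 0.0611]
  stop 1 222 x [0.455  0.4701 0.4843] y [-0.112  -0.1013 -0.0961] z [0.0313 0.0615]
  rail 683 x [0.4489 0.4876 0.4965] y [-0.2321 -0.1489 -0.1007]
long clip n 539 x [0.5373 0.5492 0.5763] y [-0.1899 -0.1635 -0.1397] zmax 0.0766
  stop -1 311 x [0.5457 0.5603 0.5737] y [-0.2498 -0.2389 -0.2327] z [0.0315 0.061 ]
  stop 1 201 x [0.5393 0.5539 0.5674] y [-0.0962 -0.0858 -0.0803] z [0.0333 0.0618]
  rail 743 x [0.5331 0.5607 0.581 ] y [-0.2417 -0.1303 -0.0846]
short clip n 554 x [0.6215 0.6527 0.6619] y [-0.1858 -0.1599 -0.1358] zmax 0.0773
  stop -1 308 x [0.6292 0.6436 0.6577] y [-0.2205 -0.2102 -0.2036] z [0.0318 0.0608]
  stop 1 226 x [0.6246 0.6385 0.6542] y [-0.1172 -0.1069 -0.1018] z [0.0318 0.0616]
  rail 473 x [0.618  0.6245 0.664 ] y [-0.2132 -0.1427 -0.1063]
wall 859 [ 0.4121 -0.1656] y [-0.2649 -0.0776] dx/dy deg -2.44
wall 873 [ 0.7013 -0.1532] y [-0.2518 -0.065 ] dx/dy deg -2.4
meadow 1345 [469.  84.] [20.8 85.8] dx/dy -0.14 z 0.10207291315601545 y 0.041179454669867104 0.12701691829206463
sea 1550 [561.3  76.1] [103.2  20.2] dx/dy 3.86 z 0.10217210346221185 y 0.024509828593197964 0.12684985725667697
pear 1104 [680.8  92.4] [69.1 20.3] dx/dy 2.03 z 0.10207052225489271 y 0.05825560751223612 0.12707640444102852
```

Request:
{"name": "apply_moves", "arguments": {"series": [[36.5,2.4,30,0,0,0,1],[36.5,2.4,30,0,0,0,1],[36.5,2.4,30,0,0,0,1],[36.5,2.4,30,0,0,0,1],[0,0,40,0,0,3.8,1],[0,0,40,0,0,0,1],[0,0,30,0,0,0,1],[0,0,20,0,0,0,1],[0,0,0,0,0,0,1],[0,0,0,0,0,0,1]]}}

```text
time_s: 4.42
position: [0.563, 0.0893, 0.1424]
tool_rot: [[0.067, 0.998, 0.002], [0.998, -0.067, -0.0], [0.0, 0.002, -1.0]]
ft_force: [0.1, -0.2, 0.1]
grip_width: 0.0856
gripper_force: 0.0
```

```bash
cat > loc.py <<'E'
from h import *
import sys
s=telemetry.observe(); im=get_image("wrist"); P=cloud(im,wristT(s,im)); save(sys.argv[1],im["frame"])
x0,y0,z0=map(float,sys.argv[2:5])
m=(abs(P[...,0]-x0)<.022)&(abs(P[...,1]-y0)<.1)&(abs(P[...,2]-z0)<.004)
q=P[m]; c,sz,a=cv2.minAreaRect((q[:,:2]*1000).astype(np.float32)); p=np.polyfit(q[:,1],q[:,0],1)
print("top",len(q),np.round(c,1),np.round(sz,1),"yaw",-np.degrees(np.arctan(p[0])).round(2),"xmid",np.polyval(p,y0).round(4),"y",q[:,1].min().round(4),q[:,1].max().round(4),"z",q[:,2].mean().round(4))
R=np.array(s["tool_rot"]);print("tcp",np.round(s["position"],4),"yaw",np.degrees(np.arctan2(R[1,0],R[0,0])).round(2),"t",s["time_s"],"F",np.round(s["ft_force"],1))
E
python3 loc.py w2 .562 .0885 .102
```

```text
top 6542 [561.8  87.7] [126.8  20.2] yaw -3.67 xmid 0.5618 y 0.024 0.1514 z 0.1021
tcp [0.563  0.0893 0.1424] yaw 86.18 t 4.425 F [ 0.1 -0.2  0.1]
```

View pics/w2.png

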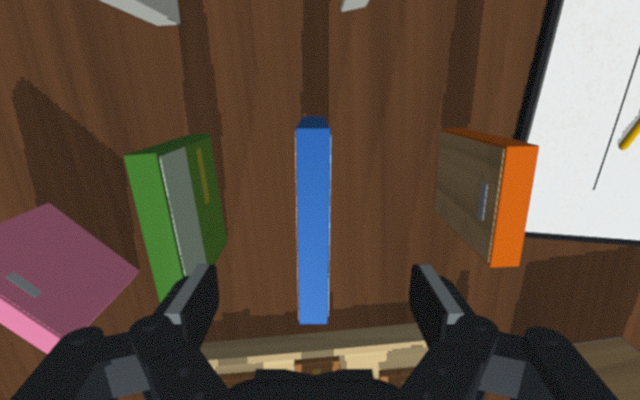

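The wrist view shows the blue sea panel between the fingers, at (313,220). Green is to the left and orange to the right, and both are clear of the fingers. I go down and grip.

Request:
{"name": "apply_moves", "arguments": {"series": [[-1.5,-1,24,0,0,0,1],[0,0,24,0,0,0,1],[0,0,24,0,0,0,1],[0,0,0,0,0,0,1],[0,0,0,0,0,0,0.4],[0,0,0,0,0,0,0],[0,0,0,0,0,0,0],[0,0,0,0,0,0,0],[0,0,0,0,0,0,0],[0,0,0,0,0,0,0]], "grip_force": 70}}

```text
time_s: 5.72
position: [0.5619, 0.0881, 0.0699]
tool_rot: [[0.066, 0.998, 0.001], [0.998, -0.066, -0.0], [0.0, 0.001, -1.0]]
ft_force: [0.1, 0.6, 5.5]
grip_width: 0.0182
gripper_force: 69.1
```

Request:
{"name": "apply_moves", "arguments": {"series": [[0,0,-20,0,0,0,0],[0,0,-35,0,0,0,0],[0,0,-35,0,0,0,0],[0,0,-30,0,0,-6.2,0],[-42,-2.6,0,0,0,0,0],[-42,-2.6,0,0,0,0,0],[-42,-2.6,0,0,0,0,0],[-42,-2.6,0,0,0,0,0],[-42,-2.6,0,0,0,0,0],[-42,-2.6,0,0,0,0,0],[0,0,0,0,0,0,0],[0,0,0,0,0,0,0]]}}

```text
time_s: 7.22
position: [0.5561, -0.1637, 0.1888]
tool_rot: [[-0.042, 0.999, -0.001], [0.999, 0.042, 0.001], [0.001, -0.001, -1.0]]
ft_force: [-0.2, 0.5, -1.1]
grip_width: 0.0181
gripper_force: 68.7
```

```bash
python3 loc.py w3 .557 -.165 .222; sed 's/w1.npz/w3.npz/' slots.py >/dev/null
```

```text
top 12555 [ 554.2 -149.9] [41.6 98.8] yaw 2.33 xmid 0.5554 y -0.1983 -0.1005 z 0.2212
tcp [ 0.5561 -0.1637  0.1888] yaw 92.41 t 7.225 F [-0.2  0.5 -1.1]
```

View pics/w3.png

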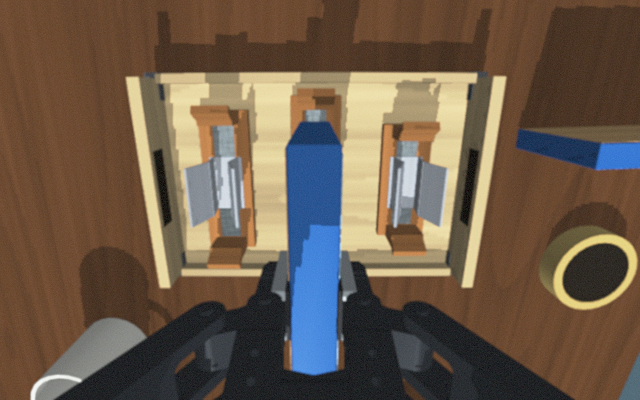

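The sea panel is held upright and centred over the long slot, with its edge at (314,250) in line with the stop at (316,100). I insert it now.

Request:
{"name": "apply_moves", "arguments": {"series": [[-1,1,20,0,0,0,0],[0,0,20,0,0,0,0],[0,0,10,0,0,0,0],[0,0,8,0,0,0,0],[0,0,8,0,0,0,0],[0,0,6,0,0,0,0],[0,0,6,0,0,0,0],[0,0,6,0,0,0,0],[0,0,6,0,0,0,0],[0,0,5,0,0,0,0],[0,0,2,0,0,0,0],[0,0,0,0,0,0,0]]}}

```text
time_s: 8.78
position: [0.5573, -0.1652, 0.0919]
tool_rot: [[-0.042, 0.999, -0.001], [0.999, 0.042, 0.0], [0.0, -0.001, -1.0]]
ft_force: [-0.0, 0.5, -3.5]
grip_width: 0.0181
gripper_force: 68.4
```

```bash
python3 loc.py w4 .557 -.165 .124
```

```text
top 12509 [ 558.3 -151.1] [98.2 43.1] yaw 2.32 xmid 0.5566 y -0.1999 -0.102 z 0.1241
tcp [ 0.5573 -0.1652  0.0919] yaw 92.41 t 8.775 F [-0.   0.5 -3.5]
```

Request:
{"name": "apply_moves", "arguments": {"series": [[0,0,1,0,0,0,0],[0,0,1,0,0,0,0],[0,0,0,0,0,0,0]]}}

```text
time_s: 9.2
position: [0.5575, -0.1652, 0.0918]
tool_rot: [[-0.042, 0.999, 0.001], [0.999, 0.042, -0.001], [-0.001, 0.001, -1.0]]
ft_force: [-3.6, 2.9, 11.2]
grip_width: 0.0181
gripper_force: 70.6
```

Request:
{"name": "apply_moves", "arguments": {"series": [[0,0,0,0,0,0,0.3],[0,0,0,0,0,0,0.7],[0,0,0,0,0,0,0.7],[0,0,0,0,0,0,0.7],[0,0,-15,0,0,0,0.7],[0,0,-35,0,0,0,0.8],[0,0,-35,0,0,0,1],[0,0,-35,0,0,0,1],[0,0,0,0,0,0,1],[0,0,0,0,0,0,1]]}}

```text
time_s: 10.45
position: [0.5572, -0.1651, 0.2102]
tool_rot: [[-0.042, 0.999, -0.0], [0.999, 0.042, 0.0], [0.0, -0.0, -1.0]]
ft_force: [0.1, -0.6, -0.4]
grip_width: 0.085
gripper_force: 0.0
```

```bash
python3 loc.py w5 .557 -.165 .124
```

```text
top 4530 [ 556.7 -165.6] [ 20.2 126.8] yaw 2.38 xmid 0.5567 y -0.2293 -0.102 z 0.1241
tcp [ 0.5572 -0.1651  0.2102] yaw 92.41 t 10.45 F [ 0.1 -0.6 -0.4]
```

Request:
{"name": "apply_moves", "arguments": {"series": [[0,0,0,0,0,4.4,1],[44.4,19.1,0,0,0,0,1],[44.4,19.1,0,0,0,0,1],[44.4,19.1,0,0,0,0,1],[44.4,19.1,0,0,0,0,1],[44.4,19.1,0,0,0,0,1],[44.4,19.1,0,0,0,0,1],[0,0,35,0,0,0,1],[0,0,33,0,0,0,1],[0,0,0,0,0,0,1],[0,0,0,0,0,0,1]]}}

```text
time_s: 11.88
position: [0.6817, 0.0969, 0.1434]
tool_rot: [[0.035, 0.999, 0.001], [0.999, -0.035, -0.0], [0.0, 0.001, -1.0]]
ft_force: [0.8, -0.6, -0.2]
grip_width: 0.0853
gripper_force: 0.0
```

```bash
python3 loc.py w6 .681 .097 .102
```

```text
top 3899 [681.1  95.5] [77.1 20.2] yaw -1.66 xmid 0.6811 y 0.0567 0.1342 z 0.1021
tcp [0.6817 0.0969 0.1434] yaw 88.0 t 11.875 F [ 0.8 -0.6 -0.2]
```

View pics/w6.png

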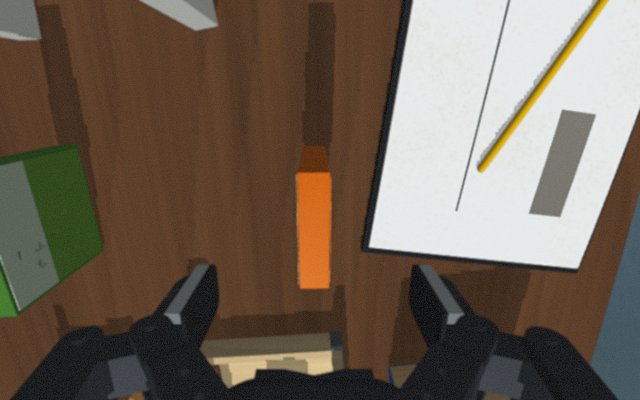

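The orange pear is centred between the fingers at (314,230), and the sketchbook is low and off to the right. I go down and grip.

Request:
{"name": "apply_moves", "arguments": {"series": [[-1.5,-0.5,25,0,0,0,1],[0,0,24,0,0,0,1],[0,0,24,0,0,0,1],[0,0,0,0,0,0,1],[0,0,0,0,0,0,0.4],[0,0,0,0,0,0,0],[0,0,0,0,0,0,0],[0,0,0,0,0,0,0],[0,0,0,0,0,0,0],[0,0,0,0,0,0,0]], "grip_force": 70}}

```text
time_s: 13.18
position: [0.6811, 0.0955, 0.07]
tool_rot: [[0.035, 0.999, 0.001], [0.999, -0.035, -0.0], [0.0, 0.001, -1.0]]
ft_force: [0.6, -0.6, 5.0]
grip_width: 0.018
gripper_force: 69.0
```

Request:
{"name": "apply_moves", "arguments": {"series": [[0,0,-20,0,0,0,0],[0,0,-35,0,0,0,0],[0,0,-35,0,0,0,0],[0,0,-30,0,0,-4.4,0],[-42.4,-8.5,0,0,0,0,0],[-42.4,-8.5,0,0,0,0,0],[-42.4,-8.5,0,0,0,0,0],[-42.4,-8.5,0,0,0,0,0],[-42.4,-8.5,0,0,0,0,0],[-42.4,-8.5,0,0,0,0,0],[0,0,0,0,0,0,0],[0,0,0,0,0,0,0]]}}

```text
time_s: 14.68
position: [0.6402, -0.1603, 0.1888]
tool_rot: [[-0.042, 0.999, -0.001], [0.999, 0.042, 0.001], [0.001, -0.001, -1.0]]
ft_force: [-0.2, 0.6, -0.2]
grip_width: 0.0179
gripper_force: 68.5
```

```bash
python3 loc.py w7 .641 -.161 .222
```

```text
top 8680 [ 639.4 -158.4] [75.1 41.1] yaw 2.32 xmid 0.6396 y -0.1954 -0.1213 z 0.2212
tcp [ 0.6402 -0.1603  0.1888] yaw 92.41 t 14.675 F [-0.2  0.6 -0.2]
```

View pics/w7.png

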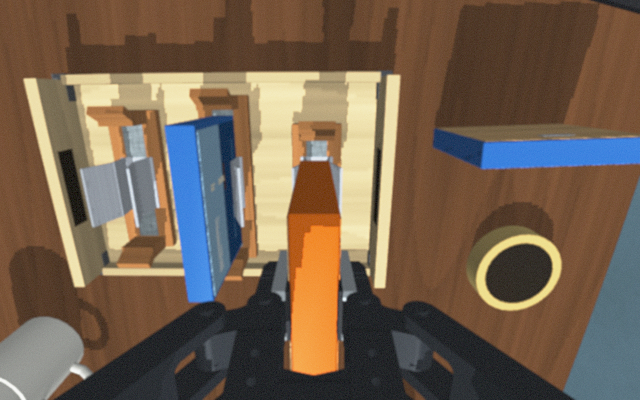

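The pear is held upright over the short slot at (315,290), with its clip behind it at (316,160). The sea panel is seated beside it at (205,210). I insert the pear the same way.

Request:
{"name": "apply_moves", "arguments": {"series": [[-1.2,1,20,0,0,0,0],[0,0,20,0,0,0,0],[0,0,10,0,0,0,0],[0,0,8,0,0,0,0],[0,0,8,0,0,0,0],[0,0,6,0,0,0,0],[0,0,6,0,0,0,0],[0,0,6,0,0,0,0],[0,0,6,0,0,0,0],[0,0,6,0,0,0,0],[0,0,3,0,0,0,0],[0,0,0,0,0,0,0]]}}

```text
time_s: 16.23
position: [0.6417, -0.162, 0.0919]
tool_rot: [[-0.042, 0.999, 0.001], [0.999, 0.042, -0.001], [-0.001, 0.001, -1.0]]
ft_force: [-2.3, 1.6, 13.0]
grip_width: 0.018
gripper_force: 70.5
```

Bottomed at the same height as the sea panel, with the force rising. I release it and lift.

Request:
{"name": "apply_moves", "arguments": {"series": [[0,0,0,0,0,0,0.3],[0,0,0,0,0,0,0.7],[0,0,0,0,0,0,0.7],[0,0,0,0,0,0,0.7],[0,0,-15,0,0,0,0.7],[0,0,-35,0,0,0,0.8],[0,0,-35,0,0,0,1],[0,0,-35,0,0,0,1],[0,0,0,0,0,0,1],[0,0,0,0,0,0,1]]}}

```text
time_s: 17.48
position: [0.6412, -0.1618, 0.2101]
tool_rot: [[-0.042, 0.999, -0.001], [0.999, 0.042, 0.0], [0.0, -0.001, -1.0]]
ft_force: [-0.1, -0.3, -0.7]
grip_width: 0.0851
gripper_force: 0.0
```

```bash
python3 loc.py w8 .641 -.161 .124
```

```text
top 2702 [ 641.  -161.5] [20.1 76.3] yaw 2.23 xmid 0.6411 y -0.1999 -0.123 z 0.1241
tcp [ 0.6412 -0.1618  0.2101] yaw 92.41 t 17.475 F [-0.1 -0.3 -0.7]
```

Request:
{"name": "apply_moves", "arguments": {"series": [[0,0,0,0,0,2.4,1],[36.4,-24.5,0,0,0,0,1],[36.4,-24.5,0,0,0,0,1],[36.4,-24.5,0,0,0,0,1],[36.4,-24.5,0,0,0,0,1],[36.4,-24.5,0,0,0,0,1],[36.4,-24.5,0,0,0,0,1],[36.4,-24.5,0,0,0,0,1],[0,0,35,0,0,0,1],[0,0,33,0,0,0,1],[0,0,0,0,0,0,1],[0,0,0,0,0,0,1]]}}

```text
time_s: 19.02
position: [0.4704, 0.0927, 0.1431]
tool_rot: [[0.0, 1.0, 0.001], [1.0, -0.0, -0.0], [-0.0, 0.001, -1.0]]
ft_force: [0.2, 0.9, 0.6]
grip_width: 0.0851
gripper_force: 0.0
```

```bash
python3 loc.py w9 .4695 .094 .102
```

```text
top 5243 [468.6  92.2] [ 20.2 102.8] yaw 0.11 xmid 0.4685 y 0.0408 0.1436 z 0.1021
tcp [0.4704 0.0927 0.1431] yaw 90.0 t 19.025 F [0.2 0.9 0.6]
```

View pics/w9.png

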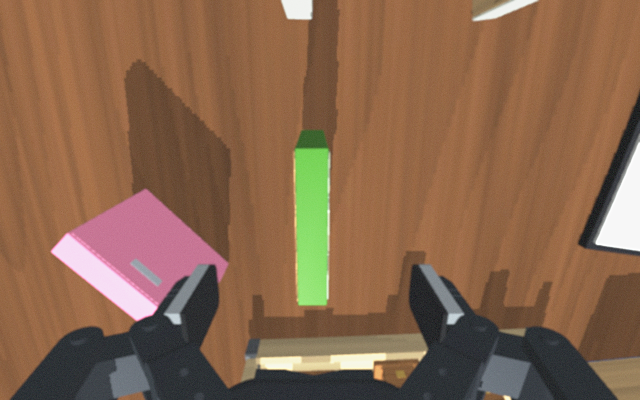

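The green meadow is centred at (313,225). The pink look-alike at (140,255) is 25 mm clear of the left finger. I go down and grip.

Request:
{"name": "apply_moves", "arguments": {"series": [[-0.5,-1.8,25,0,0,0,0.9],[0,0,24,0,0,0,0.9],[0,0,24,0,0,0,0.9],[0,0,0,0,0,0,0.9],[0,0,0,0,0,0,0.4],[0,0,0,0,0,0,0],[0,0,0,0,0,0,0],[0,0,0,0,0,0,0],[0,0,0,0,0,0,0],[0,0,0,0,0,0,0]], "grip_force": 70}}

```text
time_s: 20.32
position: [0.4687, 0.0923, 0.07]
tool_rot: [[-0.0, 1.0, 0.002], [1.0, 0.0, -0.0], [-0.0, 0.002, -1.0]]
ft_force: [-1.5, 0.0, 6.0]
grip_width: 0.0182
gripper_force: 69.2
```

Request:
{"name": "apply_moves", "arguments": {"series": [[0,0,-20,0,0,0,0],[0,0,-35,0,0,0,0],[0,0,-35,0,0,0,0],[0,0,-30,0,0,-2.4,0],[-43.4,-1.2,0,0,0,0,0],[-43.4,-1.2,0,0,0,0,0],[-43.4,-1.2,0,0,0,0,0],[-43.4,-1.2,0,0,0,0,0],[-43.4,-1.2,0,0,0,0,0],[-43.4,-1.2,0,0,0,0,0],[0,0,0,0,0,0,0],[0,0,0,0,0,0,0]]}}

```text
time_s: 21.82
position: [0.4716, -0.1676, 0.1891]
tool_rot: [[-0.042, 0.999, -0.001], [0.999, 0.042, 0.001], [0.001, -0.001, -1.0]]
ft_force: [0.4, 0.5, -1.6]
grip_width: 0.0182
gripper_force: 68.7
```

```bash
python3 loc.py w10 .472 -.169 .222
```

```text
top 10557 [ 470.8 -159.1] [41.8 87. ] yaw 2.33 xmid 0.4709 y -0.2026 -0.1161 z 0.2213
tcp [ 0.4716 -0.1676  0.1891] yaw 92.4 t 21.825 F [ 0.4  0.5 -1.6]
```

View pics/w10.png

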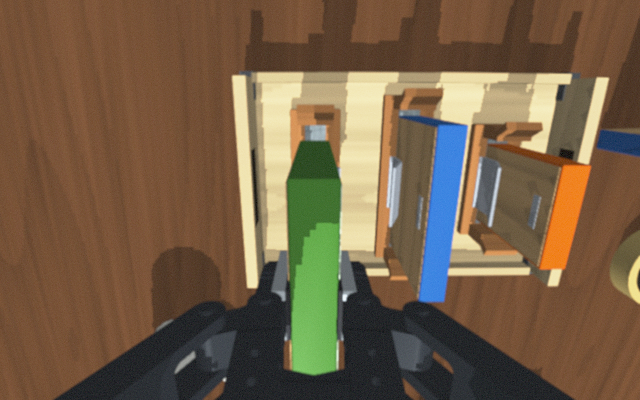

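The meadow is over the middle slot at (315,260), in line with the stop at (316,115). The sea and pear panels are seated to the right. I insert it.

Request:
{"name": "apply_moves", "arguments": {"series": [[-1,1,20,0,0,0,0],[0,0,20,0,0,0,0],[0,0,10,0,0,0,0],[0,0,8,0,0,0,0],[0,0,8,0,0,0,0],[0,0,6,0,0,0,0],[0,0,6,0,0,0,0],[0,0,6,0,0,0,0],[0,0,6,0,0,0,0],[0,0,6,0,0,0,0],[0,0,3,0,0,0,0],[0,0,0,0,0,0,0]]}}

```text
time_s: 23.38
position: [0.4731, -0.1691, 0.092]
tool_rot: [[-0.042, 0.999, 0.001], [0.999, 0.042, -0.001], [-0.001, 0.001, -1.0]]
ft_force: [-4.2, 4.2, 21.9]
grip_width: 0.0179
gripper_force: 72.0
```

Request:
{"name": "apply_moves", "arguments": {"series": [[0,0,0,0,0,0,0.3],[0,0,0,0,0,0,0.7],[0,0,0,0,0,0,0.7],[0,0,0,0,0,0,0.7],[0,0,-15,0,0,0,0.7],[0,0,-35,0,0,0,0.8],[0,0,-35,0,0,0,1],[0,0,-45,0,0,0,1],[20,15,-50,0,0,0,1],[20,15,-50,0,0,0,1],[0,0,0,0,0,0,1],[0,0,0,0,0,0,1]]}}

```text
time_s: 24.88
position: [0.5009, -0.1278, 0.3194]
tool_rot: [[-0.042, 0.999, -0.001], [0.999, 0.042, 0.001], [0.001, -0.001, -1.0]]
ft_force: [-0.7, 0.4, -0.6]
grip_width: 0.0854
gripper_force: 0.0
```

```bash
python3 loc.py w11 .472 -.169 .124; python3 loc.py w12 .557 -.165 .124; python3 loc.py w13 .641 -.161 .124;  python3 - <<'E'
from h import *
im=get_image("scene");save("scene1",im["frame"])
E
```

```text
top 1677 [ 472.2 -168.4] [ 20.2 101.3] yaw 2.37 xmid 0.4725 y -0.2192 -0.1174 z 0.124
tcp [ 0.5009 -0.1278  0.3194] yaw 92.42 t 24.875 F [-0.7  0.4 -0.6]
top 2093 [ 556.7 -165.8] [ 20.6 127.4] yaw 2.35 xmid 0.5562 y -0.2296 -0.1022 z 0.1241
tcp [ 0.5007 -0.128   0.319 ] yaw 92.39 t 24.925 F [ 1.2 -0.8 -0.3]
top 1241 [ 640.5 -161.6] [19.4 76.9] yaw 2.38 xmid 0.64 y -0.2002 -0.1231 z 0.1241
tcp [ 0.5007 -0.1281  0.3189] yaw 92.38 t 24.975 F [0.2 0.3 0.7]
```

View pics/scene1.png

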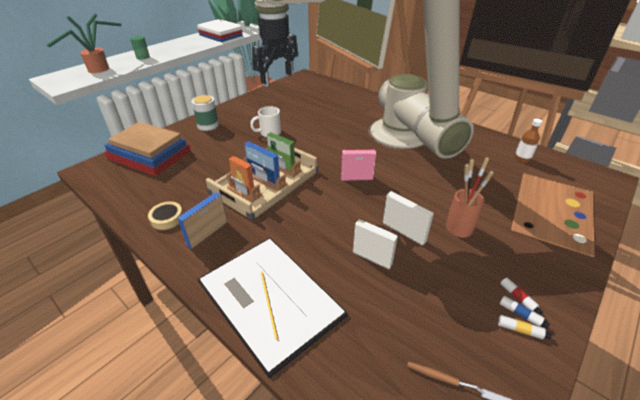

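All three studies stand home in the carrier at (241,175), (261,160) and (281,150). The blanks, mug and jar are where they started, and the gripper is clear. I hand the job in.

```bash
python3 -c "from rig import env; print(env.close_job())"
```

```text
the job is handed in; nothing more can be done
None
```

I handed the job in at about 25 s, with the sea, meadow and pear studies measured upright and fully home in their slots and, in the last picture, the blanks, mug and jar where they started; the hand-in gave no verdict.

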